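# Turn the glass-ball dish to the inspection lamp

### The job

Set the inspection lamp to half brightness by moving its dimmer lever to the green mark, where the lever stands straight up. Then, to inspect the other side of the spare glass ball, lift its dish by the arched handle about 10 cm straight up from its stand and turn it a quarter turn clockwise seen from above, so that the blue rim mark faces the lamp, all the while keeping the dish level and the ball in its middle, untouched. Finish while still holding the dish there, level and at rest, with the lever left at half, and do not disturb the parcel, the tape roll or the cup.

Things in the scene. Friction and masses are not known exactly. Their poses are not given: they have to be found in the camera images.
- dimmer (a joint): angle of the dimmer lever (rad): 0 = leaning fully towards the dimmer's front (its -x, lowest light), 0.7 = straight up at the green mark (half), 1.4 = leaning fully back to its +x (full light). Starts between 0 and 0.3. Stiff by friction, no spring (about 1 N at the knob): it stays where it is left.
- lever_knob (a point): centre of the lever's red knob, a cylinder 22 mm in diameter and 26 mm long lying along the hinge axis (its flat ends face the dimmer's +y and -y, good to pinch from above), 95 mm from the hinge axis. Nothing stands within 40 mm of its ends at knob height; the rod below it is 10 mm thick.
- dimmer_hinge (a point): point on the lever's hinge axis, 30 mm above the table, in the middle of the dimmer. Axes are those of the fixed dimmer: y along the hinge axis, x the way the lever goes as its angle grows, z up. Dimmer: black base 130 x 70 x 22 mm with a grey quadrant 46 mm wide whose top is 70 mm above the table; marks across the quadrant: dark (low, front), green (half, top), white (full, back).
- stand_top (a point): centre of the top of the fixed round stand, 35 mm above the table, 90 mm in diameter, that the dish rests on. Axes of the stand: z up, y horizontally towards the lamp, which stands on the same foot.
- lamp_face (a point): centre of the light face of the inspection lamp, 132 mm from the stand's axis in the stand's +y and 150 mm above the table; a round upright head 66 mm in diameter that looks to the stand (-y). It is fixed.
- dish: brass dish 142 mm in diameter with a shallow conical floor (10 degree slope), rim 32 mm high, resting loose on the stand; origin at the centre of its underside, z up, x towards the blue rim mark. About 0.28 kg. At the start the mark points to the stand's -x (roughly to the robot), within about 0.2 rad. A thin arch of brass rod spans the dish along its y, with a dark wooden grip at the top.
- dish_grip (a point): centre of the wooden grip at the top of the dish's arch, 92 mm above the dish's underside, straight above its centre and the ball: a bar 14 mm wide (dish x), 66 mm long (dish y), 24 mm high. Pinch it from above across its width; the gap from its underside to the ball's top is 40 mm. Axes as the dish.
- dish_mark (a point): blue mark on the rim of the dish (12 x 20 mm), 69 mm from its centre along the dish's +x, 33 mm above its underside.
- dish_mid (a point): where the ball's centre belongs in the dish: 24 mm above the dish's underside on its axis.
- ball_center (a point): centre of the loose white glass ball, 32 mm in diameter, about 42 g, resting in the lowest middle point of the dish. It rolls off the middle if the dish tilts by more than about 0.15 rad or is jerked.
- parcel: small cardboard parcel 90 x 130 x 55 mm, origin under its centre; leave alone.
- tape: roll of clear tape lying flat, 84 mm outside diameter, 25 mm high, origin under its centre; leave alone.
- pencup: blue ceramic cup, 76 mm in diameter, 95 mm high, origin under its centre; leave alone.
Things that resemble listed ones, but are neither listed nor needed, are in the scene too. Of the things shaped like the dish, the brass one is meant. What is shaped like the part that bears stand_top but pink is not meant.

How it is judged:
By the outcome, as a careful person would: the job done as asked, in the order asked, and still so for the second after the job is handed in, while the arm keeps its last pose, push and grip.
It also fails if it takes over 58 s, if anything falls off the work surface, if the arm or the gripper's body presses on something with over 40 N, if the wrist force passes 120 N, or if a joint passes its speed limit or range.

### The arm

A 6-joint arm with a two-finger parallel gripper is mounted at the origin on the work surface. World frame = base frame: x ahead of the robot, y to its left, z up, the work surface at z = 0. Lengths are in m, angles in rad, forces in N, time in s.
With the tool pointing down it reaches from about 0.375 to 0.975 m from the base axis. Payload 3.8 kg.
Tool frame: the origin (TCP) lies midway between the tips of the shut fingers; the grasp point (between the pads) lies 19 mm behind it; z points along the fingers, y is the line along which they close (so a half turn about z gives the same grasp; the last joint's range is limited). The gripper opens to 85 mm and grips with 20 to 120 N. Pads are 22 mm wide; open, the fingers measure 114 mm over their backs; the gripper's body (76 mm by 85 mm) begins 54 mm behind the grasp point. The pads swing forward as they close: fully open they stand 13 mm farther back than shut.
Start: joints at [1.166, 0.264, 1.604, -0, 1.274, -0.037], TCP at [0.243, 0.63, 0.231] pointing down, gripper open.
Joint ranges: [-2.63, 2.63], [-0.94, 2.18], [0.31, 2.57], [-1.31, 4.45], [0, 2.66], [-2.55, 2.55]. Speed limits (rad/s): [2.57, 2.57, 3.14, 3.14, 3.14, 3.14].

### API

Orientations are given as a rotation vector (axis times angle).
In Python, from workcell import status, read_camera, workorder, masks_of gives the robot as it stands.
- The arm moves only by the tool drive_tool, never from a script. Its argument "rows" is a list of rows, each a list of 7 numbers: the turn, a rotation vector about the tool's x, y, z in degrees, then the shift along the tool's x, y, z in m, then the opening, from 0 (shut) to 1 (fully open). In form: [[ax, ay, az, tx, ty, tz, claw], ...]. A call has 1 to 8 rows; each row shifts and turns the commanded pose from where the row before left it, along the tool's axes as they then stand; what a row does not reach is not made up. A row lasts 1/12 s, in which the tool goes at most 41.7 mm and 7.16 degrees, less where a joint would pass 70% of its speed; a pose out of reach is approached as far as the arm can. A call is refused whole if a number of a shift passes 0.0417 or a number of a turn 7.16, either way. A call with a gripper value outside its range is refused whole. The fingers move at their own pace and stop on an object; "force" is the grip in N (left out, the last holds). Time passes only in rows, so rows that do not move let the fingers close. It gives the time, the measured TCP pose, the force, the opening and the grip force at its end, in the units of the state.
- status.read_state(): the state, without advancing time (a new reading comes with each control period).
- read_camera(name): name is "scene" or "top"; returns a dict with "color" (420x560x3 uint8, red, green, blue), "intrinsics" (3x3 intrinsics, pixels), "world_from_camera" (4x4, takes a point from camera to world coordinates). Camera axes: x right, y up, looking along -z (the intrinsics and any distortion apply to the point x, -y, -z); pixel columns grow to the right and rows downward; lengths in m; the calibration is good to about 2 mm. A picture is of the moment at which its call begins. There is no depth.
- workorder.finish_job(): hands the job in; it is judged then, once.
Trained networks look in a picture, given as the dict that the camera call returned (one of the last four; its "shot" number tells which), for a name from the list of things; names that differ only in an ending like _2 or _b are one class to them, and where a whole thing is asked for, a point or a joint stands for the part that bears it (a point fixed in the world has none). Each returns a list of dicts, best first, with "score" (0 to 1); they miss things now and then, are a little off and sometimes report something else, mostly with a low value. They report only what shows in the picture. A call takes as long as a camera call. They do not tell look-alikes from the thing itself.
- masks_of(picture, name): "mask" (420x560 bool, what is visible of it) and "bbox" ([left, top, right, bottom] in pixels, round what is visible of it).
The state is a dict: "time": time; "q": joint angles; "joint_vel": joint speeds; "joint_torque": joint torques, N m; "tool_pos": TCP position; "tcp_rot": TCP orientation; "wrist_force": force on the tool from outside, world axes, zero at the start; "torque": the same for the moment, N m; "width": opening from 0.0 (shut) to 1.0 (fully open); "grip_force": force on a finger pad.
Only numpy, scipy, OpenCV 4.12 (cv2) and the standard library are available. Lean on these libraries where they do the work, as an engineer would, in place of code of your own. Each camera call takes 0.05 s, during which the arm holds its last target. There are 200 camera calls.

## Working session

There is one attempt and no reset: what is moved stays moved. The work goes in short steps, Python scripts to look and compute and a tool call to move; the robot and the scene stay as the last step left them, time stands still between calls to the robot, and variables do not carry over. Pictures are saved under pics/ and viewed, at most 10 in all, crops included, and the job is handed in when it is done.

Besides the shell and the picture viewer there is one more tool, called after "Emit:" as name(argument=value, ...) on one line, values as JSON. drive_tool: Moves the arm, as the interface text tells. Its arguments: {"type":"object","properties":{"rows":{"type":"array"},"force":{"type":"number"}},"required":["rows"]}

```bash
mkdir -p pics; cat > h.py <<'E'
import numpy as np, cv2
from workcell import status, read_camera, workorder, masks_of
def save(p,n): cv2.imwrite('pics/'+n,p['color'][:,:,::-1])
def ray(p,uv):
    K=np.array(p['intrinsics']);T=np.array(p['world_from_camera'])
    d=np.linalg.inv(K)@np.array([uv[0],uv[1],1.]);d=T[:3,:3]@np.array([d[0],-d[1],-d[2]])
    return T[:3,3],d/np.linalg.norm(d)
def atz(p,uv,z):
    o,d=ray(p,uv);return o+d*(z-o[2])/d[2]
def tri(rs):
    A=0;b=0
    for o,d in rs:
        M=np.eye(3)-np.outer(d,d);A=A+M;b=b+M@o
    X=np.linalg.solve(A,b);return X,[np.linalg.norm(np.cross(X-o,d)) for o,d in rs]
def proj(p,X):
    K=np.array(p['intrinsics']);T=np.linalg.inv(np.array(p['world_from_camera']))
    c=T[:3,:3]@X+T[:3,3];c=np.array([c[0],-c[1],-c[2]]);u=K@c;return u[:2]/u[2]
E
cat > a.py <<'E'
from h import *
np.set_printoptions(precision=4,suppress=True)
for n in ['scene','top']:
    p=read_camera(n);save(p,n+'0.png');print(n,{k:(v if k!='color' else 0) for k,v in p.items()})
    for o in ['lever_knob','dish','dish_grip','dish_mark','ball_center','dimmer','dimmer_hinge','stand_top','parcel','tape','pencup','lamp_face']:
        for r in masks_of(p,o)[:3]:
            m=r['mask'];ys,xs=np.nonzero(m);print(o,round(r['score'],2),r['bbox'],len(xs),xs.mean().round(1),ys.mean().round(1),p['color'][m].mean(0).round())
print(status.read_state())
E
python3 a.py
```

```text
scene {'color': 0, 'intrinsics': array([[482.7084,   0.    , 282.742 ],
       [  0.    , 482.7084, 214.6953],
       [  0.    ,   0.    ,   1.    ]]), 'world_from_camera': array([[ 0.7654, -0.5027,  0.4019,  0.9765],
       [ 0.6434,  0.5803, -0.4993, -0.4563],
       [ 0.0177,  0.6408,  0.7675,  0.9066],
       [ 0.    ,  0.    ,  0.    ,  1.    ]]), 'shot': 1}
dish 0.76 [162.9, 209.7, 231.0, 269.1] 2696 196.0 239.2 [11. 78. 65.]
dish 0.66 [243.2, 124.5, 300.1, 167.0] 1875 269.5 146.5 [115.  60.  64.]
dish 0.56 [265.9, 181.0, 324.9, 229.6] 2265 292.7 206.2 [107.  69.  17.]
dish_grip 0.79 [244.6, 123.0, 297.5, 169.2] 1825 268.9 146.7 [115.  59.  64.]
dish_grip 0.76 [265.3, 182.0, 321.1, 232.8] 2157 291.6 206.7 [109.  70.  16.]
dish_grip 0.63 [162.1, 209.2, 226.9, 267.1] 2680 195.9 239.2 [11. 78. 64.]
dish_mark 0.77 [165.6, 206.1, 226.9, 266.2] 2721 195.9 238.9 [12. 78. 65.]
dish_mark 0.69 [244.4, 124.5, 298.5, 170.7] 1837 269.2 146.3 [115.  60.  64.]
dish_mark 0.67 [263.9, 178.8, 322.9, 232.1] 2328 292.6 206.2 [107.  70.  18.]
ball_center 0.65 [285.0, 202.4, 298.2, 217.5] 163 291.6 
[... 2403 characters left out ...]

pencup 0.93 [202.4, 138.8, 232.7, 168.0] 745 216.9 151.7 [61. 67. 69.]
lamp_face 0.73 [60.8, 110.7, 177.4, 186.2] 2911 122.4 148.2 [112.  78.  79.]
lamp_face 0.57 [168.8, 184.9, 222.5, 221.0] 1027 190.9 202.9 [70. 66. 57.]
{'time': 1.3, 'q': array([ 1.1661,  0.2639,  1.604 ,  0.    ,  1.2737, -0.0369]), 'joint_vel': array([-0.002 , -0.0008,  0.0002,  0.0018,  0.0012,  0.0001]), 'joint_torque': array([ -0.0012, -51.5092, -36.77  ,  -0.0003,   0.0012,   0.    ]), 'tool_pos': array([0.2427, 0.6299, 0.2313]), 'tcp_rot': array([-0.5745, -3.0886,  0.    ]), 'wrist_force': array([0.7506, 0.2555, 0.1347]), 'torque': array([-0.0016,  0.0147,  0.0227]), 'grip_force': 0.0, 'width': 0.9995337770189031}
```

```bash
python3 -c "
import cv2,numpy as np
a=cv2.imread('pics/scene0.png');b=cv2.imread('pics/top0.png')
cv2.imwrite('pics/s1.png',cv2.resize(np.clip(a[110:390,110:400].astype(float)*1.7,0,255).astype('uint8'),None,fx=2.1,fy=2.1,interpolation=cv2.INTER_CUBIC))
cv2.imwrite('pics/t1.png',cv2.resize(np.clip(b[110:330,120:420].astype(float)*1.3,0,255).astype('uint8'),None,fx=2.6,fy=2.6,interpolation=cv2.INTER_CUBIC))"
```

```text
(no output)
```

View pics/s1.png

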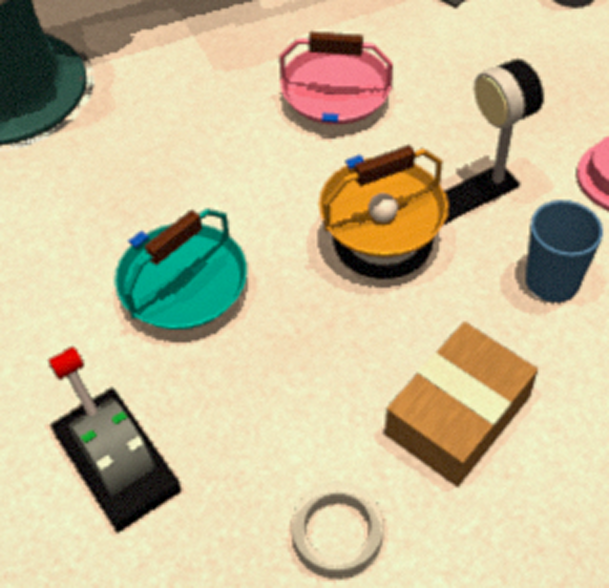

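View pics/t1.png

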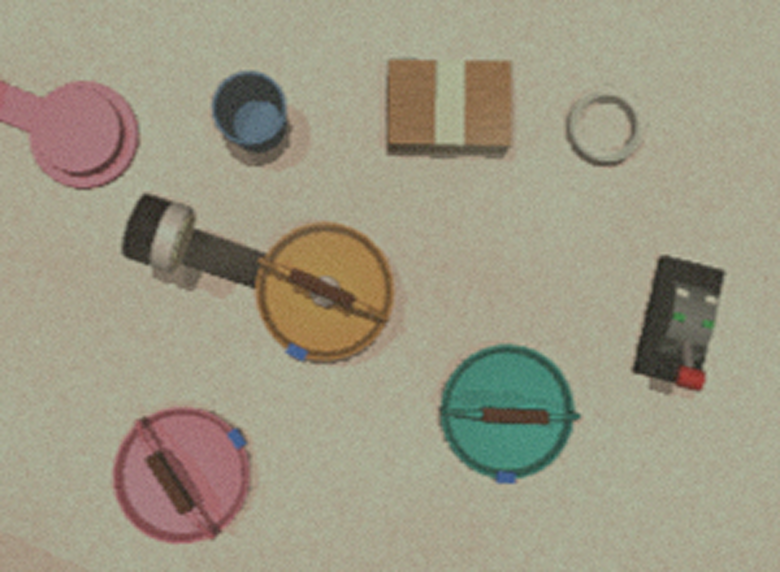

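```bash
cat > b.py <<'E'
from h import *
np.set_printoptions(precision=4,suppress=True)
def blobs(p,f,box,mn=8):
    c=cv2.GaussianBlur(p['color'],(3,3),0).astype(int);m=f(c[...,0],c[...,1],c[...,2]).astype('uint8')
    z=np.zeros_like(m);z[box[1]:box[3],box[0]:box[2]]=1;m*=z
    n,l,s,ce=cv2.connectedComponentsWithStats(m)
    o=sorted([(s[i,4],ce[i].round(2),i) for i in range(1,n) if s[i,4]>=mn],key=lambda t:-t[0])
    return o,l
def ell(l,i):
    ys,xs=np.nonzero(l==i);w,v=np.linalg.eigh(np.cov(xs,ys));c=np.array([xs.mean(),ys.mean()])
    d=v[:,1]*np.sqrt(3*w[1]);return c-d,c+d
C={'red':lambda r,g,b:(r>1.8*g)&(r>1.8*b)&(r>50),
 'green':lambda r,g,b:(g>1.35*r)&(g>1.35*b),
 'blue':lambda r,g,b:(b>1.35*r)&(b>1.15*g)&(b>45),
 'wood':lambda r,g,b:(r<75)&(r>1.2*g)&(g<45)}
B={'scene':dict(red=(130,265,160,300),green=(140,290,180,325),blue=(268,178,290,195),wood=(270,170,320,200)),
   'top':dict(red=(375,240,400,265),green=(375,225,400,240),blue=(225,235,245,255),wood=(225,205,265,235))}
if __name__=='__main__':
    P={n:read_camera(n) for n in B};R={}
    for n,p in P.items():
        for k in C:
            o,l=blobs(p,C[k],B[n][k],4);print(n,k,[(a,c) for a,c,_ in o[:4]]);R[n,k]=(o,l)
    for k in ['red','blue','wood']:
        if R['scene',k][0] and R['top',k][0]: print(k,tri([ray(P[n],R[n,k][0][0][1]) for n in B]))
    for n in B:
        o,l=R[n,'wood'];e=ell(l,o[0][2]);a,b=[atz(P[n],x,.127) for x in e];print('wood ends',e,a,b,np.degrees(np.arctan2(*(b-a)[1::-1])),np.linalg.norm(b-a))
        g=[atz(P[n],c,.068) for _,c,_ in R[n,'green'][0][:2]];print('green',g)
    p=P['top']
    r=masks_of(p,'dimmer_hinge')[0];c=cv2.convexHull(np.argwhere(r['mask'])[:,::-1].astype(np.float32))
    w=np.array([atz(p,x[0],.022)[:2] for x in c],np.float32);print('base',cv2.minAreaRect(w))
    for a in P: 
        for r in masks_of(P[a],'dish'):
            c=np.argwhere(r['mask'])[:,::-1].mean(0); print(a,'dish',atz(P[a],c,.06))
E
python3 b.py
```

```text
scene red [(np.int32(141), array([141.07, 282.33]))]
scene green [(np.int32(34), array([166.38, 308.41])), (np.int32(32), array([151.56, 317.34]))]
scene blue [(np.int32(30), array([278.43, 186.47]))]
scene wood [(np.int32(283), array([292.48, 188.83])), (np.int32(10), array([316. , 197.5]))]
top red [(np.int32(62), array([385.08, 254.77]))]
top green [(np.int32(10), array([391.8, 234. ])), (np.int32(9), array([380.44, 231.33]))]
top blue [(np.int32(22), array([233.5, 245. ]))]
top wood []
red (array([ 0.4591, -0.2437,  0.1049]), [np.float64(0.0006887445784754511), np.float64(0.0006887445784754409)])
blue (array([0.4723, 0.1505, 0.0665]), [np.float64(0.00016117425099593146), np.float64(0.0001611742509958666)])
wood ends (array([306.3782, 184.1718]), array([278.5829, 193.4819])) [0.5511 0.1531 0.127 ] [0.5225 0.0912 0.127 ] -114.7617920759595 0.06814562215369492
green [array([ 0.5191, -0.2396,  0.068 ]), array([ 0.5122, -0.2707,  0.068 ])]Traceback (most recent call last):
  File "b.py", line 26, in <module>
    o,l=R[n,'wood'];e=ell(l,o[0][2]);a,b=[atz(P[n],x,.127) for x in e];print('wood ends',e,a,b,np.degrees(np.arctan2(*(b-a)[1::-1])),np.linalg.norm(b-a))
                            ~^^^
IndexError: list index out of range
```

```bash
python3 - <<'E'
s=open('b.py').read()
s=s.replace("(r<75)&(r>1.2*g)&(g<45)","(r<85)&(r>1.05*g)&(g<60)")
open('b.py','w').write(s)
E
python3 b.py; python3 - <<'E'
from h import *
p=read_camera('top');print(p['color'][214:230:2,232:258:3].tolist())
E
```

```text
scene red [(np.int32(141), array([141.07, 282.33]))]
scene green [(np.int32(35), array([166.31, 308.37])), (np.int32(34), array([151.38, 317.41]))]
scene blue [(np.int32(30), array([278.43, 186.47]))]
scene wood [(np.int32(309), array([292.53, 188.65])), (np.int32(39), array([316.9 , 193.95])), (np.int32(38), array([274.95, 171.08]))]
top red [(np.int32(62), array([385.08, 254.77]))]
top green [(np.int32(9), array([380.56, 231.33])), (np.int32(9), array([391.67, 234.11]))]
top blue [(np.int32(22), array([233.5, 245. ]))]
top wood [(np.int32(138), array([243.57, 221.14]))]
red (array([ 0.4591, -0.2437,  0.1049]), [np.float64(0.0006887445784754511), np.float64(0.0006887445784754409)])
blue (array([0.4723, 0.1505, 0.0665]), [np.float64(0.00016117425099593146), np.float64(0.0001611742509958666)])
wood (array([0.5344, 0.1236, 0.1245]), [np.float64(0.0008040841702735463), np.float64(0.0008040841702735181)])
wood ends (array([306.7145, 184.0692]), array([278.3405, 193.2318])) [0.5515 0.1538 0.127 ] [0.5217 0.0914 0.127 ] -115.52013174860477 0.06914960563930739
green [array([ 0.5189, -0.2396
[... 972 characters left out ...]
], [125, 97, 55], [130, 107, 64]], [[109, 86, 52], [79, 62, 39], [58, 46, 32], [61, 44, 30], [67, 49, 35], [77, 60, 48], [87, 72, 55], [128, 102, 59], [125, 100, 56]], [[123, 97, 56], [92, 69, 44], [83, 64, 42], [59, 42, 36], [59, 39, 28], [70, 51, 40], [63, 45, 31], [81, 63, 43], [129, 101, 59]], [[126, 101, 57], [127, 101, 57], [92, 70, 43], [92, 86, 75], [79, 71, 61], [65, 48, 39], [68, 51, 36], [62, 44, 29], [85, 62, 41]], [[129, 99, 59], [127, 100, 58], [135, 110, 64], [96, 84, 72], [93, 83, 74], [83, 78, 67], [56, 45, 31], [66, 50, 38], [109, 85, 51]], [[127, 98, 56], [126, 101, 55], [127, 102, 59], [124, 102, 55], [107, 87, 56], [84, 67, 43], [85, 58, 34], [58, 48, 34], [98, 75, 46]]]
```

Emit:
drive_tool(rows=[[0, 0, -4.3, 0, 0, 0, 1], [0, 0, -4.3, 0, 0, 0, 1], [0, 0, 0, -0.0235, -0.0319, 0, 0.8], [0, 0, 0, -0.0235, -0.0319, 0, 0.8], [0, 0, 0, -0.0235, -0.0319, 0, 0.8], [0, 0, 0, -0.0235, -0.0319, 0, 0.8], [0, 0, 0, -0.0235, -0.0319, 0, 0.8], [0, 0, 0, -0.0235, -0.0319, 0, 0.8]])

```text
time: 2.37
tool_pos: [0.3394, 0.4109, 0.2314]
tcp_rot: [0.34, 3.123, 0.0]
wrist_force: [1.4, -0.6, -0.2]
width: 0.798
grip_force: 0.0
```

Emit:
drive_tool(rows=[[0, 0, 0, -0.0235, -0.0319, 0, 0.7], [0, 0, 0, -0.0235, -0.0319, 0, 0.7], [0, 0, 0, -0.0235, -0.0319, 0, 0.7], [0, 0, 0, -0.0235, -0.0319, 0, 0.7], [0, 0, 0, -0.0235, -0.0319, 0, 0.7], [0, 0, 0, -0.0235, -0.0319, 0, 0.7], [0, 0, 0, -0.0235, -0.0319, 0, 0.7], [0, 0, 0, -0.0235, -0.0319, 0, 0.7]])

```text
time: 3.03
tool_pos: [0.4679, 0.1209, 0.2317]
tcp_rot: [0.341, 3.122, 0.001]
wrist_force: [0.8, 1.1, -0.0]
width: 0.701
grip_force: 0.0
```

Emit:
drive_tool(rows=[[0, 0, 0, -0.0235, -0.0319, 0, 0.7], [0, 0, 0, -0.0235, -0.0319, 0, 0.7], [0, 0, 0, -0.003, -0.037, 0, 0.7], [0, 0, 0, -0.003, -0.037, 0, 0.7], [0, 0, 0, -0.003, -0.037, 0, 0.7], [0, 0, 0, -0.003, -0.037, 0, 0.7], [0, 0, 0, -0.003, -0.037, 0, 0.7], [0, 0, 0, -0.003, -0.037, 0, 0.7]])

```text
time: 3.7
tool_pos: [0.4687, -0.1722, 0.2317]
tcp_rot: [0.341, 3.122, -0.0]
wrist_force: [1.6, -0.1, 0.5]
width: 0.699
grip_force: 0.0
```

Emit:
drive_tool(rows=[[0, 0, 0, -0.003, -0.037, 0, 0.7], [0, 0, 0, -0.003, -0.037, 0, 0.7], [0, 0, 0, 0, 0, 0, 0.7], [0, 0, 0, 0, 0, 0, 0.7], [0, 0, 0, 0, 0, 0, 0.7]])

```text
time: 4.12
tool_pos: [0.4589, -0.2437, 0.2312]
tcp_rot: [-0.343, -3.123, -0.001]
wrist_force: [-0.7, 0.4, -0.3]
width: 0.7
grip_force: 0.0
```

Emit:
drive_tool(rows=[[0, 0, 0, 0, 0, 0.033, 0.7], [0, 0, 0, 0, 0, 0.033, 0.7], [0, 0, 0, 0, 0, 0.033, 0.7], [0, 0, 0, 0, 0, 0.022, 0.7], [0, 0, 0, 0, 0, 0.0115, 0.7], [0, 0, 0, 0, 0, 0.0105, 0.7], [0, 0, 0, 0, 0, 0, 0.5], [0, 0, 0, 0, 0, 0, 0.45]], force=20)

```text
time: 4.78
tool_pos: [0.4598, -0.2436, 0.0889]
tcp_rot: [0.34, 3.122, -0.0]
wrist_force: [-0.1, 0.5, -0.1]
width: 0.45
grip_force: 0.0
```

Emit:
drive_tool(rows=[[0, 0, 0, 0, 0, 0, 0.3], [0, 0, 0, 0, 0, 0, 0.2], [0, 0, 0, 0, 0, 0, 0.1], [0, 0, 0, 0, 0, 0, 0.1], [0, 0, 0, 0, 0, 0, 0.1], [0, 0, 0, 0, 0, 0, 0.1]])

```text
time: 5.28
tool_pos: [0.4601, -0.2439, 0.0897]
tcp_rot: [0.342, 3.121, 0.0]
wrist_force: [0.2, 5.1, 5.6]
width: 0.299
grip_force: 25.0
```

```bash
python3 - <<'E'
from h import *
o=[]
for n,b in [('scene',(100,240,240,380)),('top',(340,190,440,290))]:
    p=read_camera(n);o.append(cv2.resize(np.clip(p['color'][b[1]:b[3],b[0]:b[2],::-1]*1.5,0,255).astype('uint8'),(390,390),interpolation=3))
cv2.imwrite('pics/k1.png',np.hstack(o))
s=status.read_state();print(s['tool_pos'],s['q'],s['width'],s['grip_force'],s['wrist_force'])
E
```

```text
[ 0.46007521 -0.24387503  0.08975285] [-5.35947115e-01  1.06996174e-01  2.06930675e+00  1.26024211e-03
  9.63323258e-01 -1.88938949e+00] 0.298209343438663 24.982239603996277 [0.2726081  5.23727355 6.97055839]
```

View pics/k1.png

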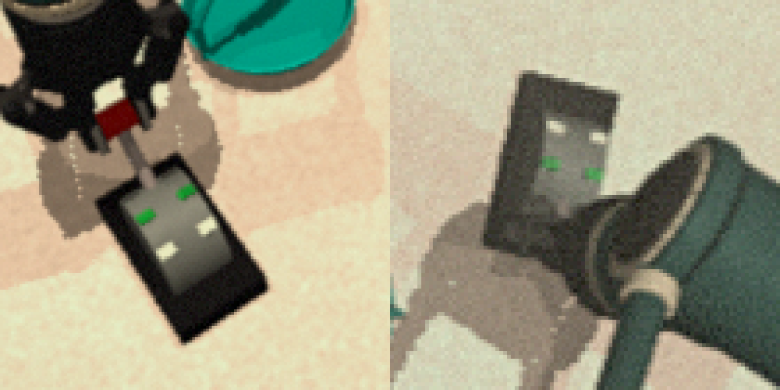

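Emit:
drive_tool(rows=[[0, 0, 0, -0.0086, 0, -0.006, 0.1], [0, 0, 0, -0.0092, 0, -0.005, 0.1], [0, 0, 0, -0.0097, 0, -0.004, 0.1], [0, 0, 0, -0.01, 0, -0.0028, 0.1], [0, 0, 0, -0.0103, 0, -0.0017, 0.1], [0, 0, 0, -0.0104, 0, -0.0006, 0.1], [0, 0, 0, 0, 0, 0, 0.1], [0, 0, 0, 0, 0, 0, 0.1]])

```text
time: 6.05
tool_pos: [0.5171, -0.2563, 0.1086]
tcp_rot: [0.341, 3.122, 0.001]
wrist_force: [1.2, 4.6, 0.3]
width: 0.299
grip_force: 22.7
```

```bash
python3 - <<'E'
from b import *
s=status.read_state();print(s['tool_pos'],s['width'],s['grip_force'],s['wrist_force'])
p=read_camera('scene')
o,l=blobs(p,C['red'],(130,240,230,330));print([(a,c) for a,c,_ in o])
print('exp',proj(p,np.array([.5163,-.2563,.125])))
cv2.imwrite('pics/k2.png',cv2.resize(np.clip(p['color'][240:380,100:240,::-1]*1.5,0,255).astype('uint8'),(500,500),interpolation=3))
E
```

```text
[ 0.5171 -0.2563  0.1086] 0.29890523913469136 22.739903926849365 [1.1698 4.618  0.2659]
[(np.int32(124), array([153.08, 295.61]))]
exp [153.1953 298.4125]
```

View pics/k2.png

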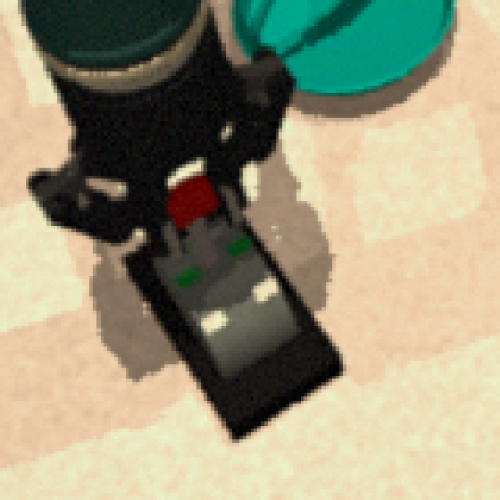

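Emit:
drive_tool(rows=[[0, 0, 0, 0, 0, 0, 0.4], [0, 0, 0, 0, 0, 0, 0.6], [0, 0, 0, 0, 0, 0, 0.7], [0, 0, 0, 0, 0, -0.01, 0.7], [0, 0, 0, 0, 0, -0.035, 0.7], [0, 0, 0, 0, 0, -0.04, 0.7], [0, 0, 0, 0, 0, -0.04, 0.7], [0, 0, 0, 0, 0.03, 0, 0.7]])

```text
time: 6.77
tool_pos: [0.5267, -0.2335, 0.2449]
tcp_rot: [0.346, 3.106, -0.015]
wrist_force: [2.1, -0.5, 1.2]
width: 0.696
grip_force: 0.0
```

Emit:
drive_tool(rows=[[0, 0, 0, 0, 0.04, 0, 0.7], [0, 0, 0, 0, 0.04, 0, 0.7], [0, 0, 0, 0, 0.04, 0, 0.7], [0, 0, 0, 0, 0.01, 0, 0.7], [0, 0, 0, 0, 0, 0, 0.7]])

```text
time: 7.18
tool_pos: [0.551, -0.0979, 0.2345]
tcp_rot: [0.335, 3.122, 0.0]
wrist_force: [0.3, -0.6, 0.3]
width: 0.701
grip_force: 0.0
```

```bash
cat > c.py <<'E'
from b import *
P={n:read_camera(n) for n in B};H=np.array([.516,-.2563,.03]);ax=np.array([.976,-.216,0])
rs=[]
for n,bx in [('scene',(130,240,230,330)),('top',(350,200,420,280))]:
    p=P[n];o,l=blobs(p,C['red'],bx);print(n,o[:2])
    print('exp',[proj(p,H+ax*.095*np.sin(a)+[0,0,.095*np.cos(a)]).round(1) for a in (-.662,-.1,0,.1)])
    if o: rs.append(ray(p,o[0][1]))
if len(rs)==2:
    X,e=tri(rs);d=X-H;print(X,e,'angle',.7+np.arctan2(d@ax,d[2]),np.linalg.norm(d))
c=[]
for n,b in [('scene',(130,250,230,350)),('top',(330,180,430,280))]:
    c.append(cv2.resize(np.clip(P[n]['color'][b[1]:b[3],b[0]:b[2],::-1]*1.4,0,255).astype('uint8'),(390,390),interpolation=3))
cv2.imwrite('pics/k3.png',np.hstack(c))
E
python3 c.py
```

```text
scene [(np.int32(166), array([152.01, 295.87]), 1)]
exp [array([140.7, 282.3]), array([150.7, 294.8]), array([153.1, 298.3]), array([155.6, 302.1])]
top [(np.int32(62), array([391.71, 236.  ]), 1)]
exp [array([384.9, 254.6]), array([391.4, 236.2]), array([392.3, 232.6]), array([393., 229.])]
[ 0.5083 -0.2546  0.1229] [np.float64(0.0013326687678021025), np.float64(0.0013326687678020127)] angle 0.6148786182365991 0.09324410278876481
```

View pics/k3.png

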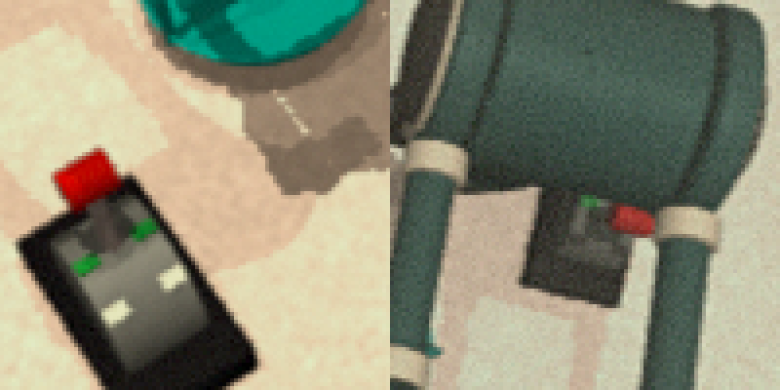

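Emit:
drive_tool(rows=[[0, 0, 0, 0, 0.04, 0, 0.7], [0, 0, 0, 0, 0.04, 0, 0.7], [0, 0, 0, 0, 0.04, 0, 0.7], [0, 0, 0, 0, 0.04, 0, 0.7], [0, 0, 0, 0, 0.0, 0, 0.7], [0, 0, 0, 0, 0, 0, 0.7]])

```text
time: 7.78
tool_pos: [0.5854, 0.0559, 0.2334]
tcp_rot: [-0.339, -3.123, 0.001]
wrist_force: [-0.0, -0.5, -0.2]
width: 0.698
grip_force: 0.0
```

```bash
sed -i "s/^c=\[\]/import sys\nfor n in P:\n    g=blobs(P[n],C['green'],dict(scene=(140,290,180,325),top=(375,222,400,242))[n],3)[0];print('green',[(x[0],x[1],atz(P[n],x[1],.069)) for x in g])\nprint([r['mask'].sum() for r in masks_of(P['top'],'dimmer_hinge')]);sys.exit()\nc=[]/" c.py; python3 c.py
```

```text
scene [(np.int32(165), array([151.92, 295.79]), 1)]
exp [array([140.7, 282.3]), array([150.7, 294.8]), array([153.1, 298.3]), array([155.6, 302.1])]
top [(np.int32(64), array([391.86, 235.47]), 1)]
exp [array([384.9, 254.6]), array([391.4, 236.2]), array([392.3, 232.6]), array([393., 229.])]
[ 0.5093 -0.2548  0.1246] [np.float64(0.000937602095075666), np.float64(0.0009376020950756361)] angle 0.6278525041927437 0.09487227122992006
green [(np.int32(34), array([166.26, 308.32]), array([ 0.5193, -0.2399,  0.069 ])), (np.int32(33), array([151.39, 317.48]), array([ 0.5128, -0.2713,  0.069 ]))]
green [(np.int32(8), array([380.5, 231.5]), array([ 0.5194, -0.2409,  0.069 ]))]
[np.int64(1217)]
```

Emit:
drive_tool(rows=[[0, 0, 0, 0.0009, -0.04, 0, 0.7], [0, 0, 0, 0.0009, -0.04, 0, 0.7], [0, 0, 0, 0.0009, -0.04, 0, 0.7], [0, 0, 0, 0.0009, -0.04, 0, 0.7], [0, 0, 0, 0.0009, -0.04, 0, 0.7], [0, 0, 0, 0.0009, -0.04, 0, 0.7], [0, 0, 0, 0.0009, -0.04, 0, 0.7], [0, 0, 0, 0.001, -0.04, 0, 0.7]])

```text
time: 8.6
tool_pos: [0.5066, -0.2587, 0.2337]
tcp_rot: [0.346, 3.122, -0.001]
wrist_force: [0.4, -0.3, 0.2]
width: 0.695
grip_force: 0.0
```

Emit:
drive_tool(rows=[[0, 0, 0, 0, 0, 0, 0.7], [0, 0, 0, 0, 0, 0.035, 0.7], [0, 0, 0, 0, 0, 0.035, 0.7], [0, 0, 0, 0, 0, 0.03, 0.7], [0, 0, 0, 0, 0, 0.015, 0.7], [0, 0, 0, 0, 0, 0.01, 0.7], [0, 0, 0, 0, 0, 0, 0.5], [0, 0, 0, 0, 0, 0, 0.4]], force=50)

```text
time: 9.27
tool_pos: [0.5085, -0.2557, 0.1087]
tcp_rot: [-0.343, -3.123, 0.0]
wrist_force: [0.1, -0.0, -0.3]
width: 0.426
grip_force: 0.0
```

Emit:
drive_tool(rows=[[0, 0, 0, 0, 0, 0, 0.3], [0, 0, 0, 0, 0, 0, 0.2], [0, 0, 0, 0, 0, 0, 0.1], [0, 0, 0, 0, 0, 0, 0.1], [0, 0, 0, 0, 0, 0, 0.1]])

```text
time: 9.68
tool_pos: [0.5099, -0.2547, 0.1101]
tcp_rot: [0.341, 3.121, 0.0]
wrist_force: [0.4, 5.3, 6.3]
width: 0.295
grip_force: 51.1
```

Emit:
drive_tool(rows=[[0, 0, 0, -0.003, 0, 0, 0.1], [0, 0, 0, -0.004, 0, 0, 0.1], [0, 0, 0, 0, 0, 0, 0.1], [0, 0, 0, 0, 0, 0, 0.1], [0, 0, 0, 0, 0, 0, 0.1]])

```text
time: 10.1
tool_pos: [0.5158, -0.256, 0.1101]
tcp_rot: [-0.34, -3.123, -0.001]
wrist_force: [-2.4, 5.8, 8.1]
width: 0.292
grip_force: 51.5
```

```bash
python3 c.py|head -2
```

```text
scene [(np.int32(134), array([154.01, 297.61]), 1)]
exp [array([140.7, 282.3]), array([150.7, 294.8]), array([153.1, 298.3]), array([155.6, 302.1])]
```

Emit:
drive_tool(rows=[[0, 0, 0, -0.0015, 0, 0, 0.1], [0, 0, 0, 0, 0, 0, 0.1], [0, 0, 0, 0, 0, 0, 0.4], [0, 0, 0, 0, 0, 0, 0.6], [0, 0, 0, 0, 0, 0, 0.7], [0, 0, 0, 0, 0, -0.01, 0.7], [0, 0, 0, 0, 0, -0.03, 0.7], [0, 0, 0, 0, 0, -0.04, 0.7]])

```text
time: 10.92
tool_pos: [0.5143, -0.2556, 0.1856]
tcp_rot: [-0.341, -3.115, -0.004]
wrist_force: [0.4, -0.7, -0.4]
width: 0.699
grip_force: 0.0
```

Emit:
drive_tool(rows=[[0, 0, 0, 0, 0, -0.04, 0.7], [0, 0, 0, 0, 0, -0.01, 0.7], [0, 0, 0, 0, 0.04, 0, 0.7], [0, 0, 0, 0, 0.04, 0, 0.7], [0, 0, 0, 0, 0.04, 0, 0.7], [0, 0, 0, 0, 0.04, 0, 0.7], [0, 0, 0, 0, 0.04, 0, 0.7], [0, 0, 0, 0, 0.04, 0, 0.7]])

```text
time: 11.58
tool_pos: [0.5694, -0.0209, 0.2394]
tcp_rot: [0.342, 3.121, -0.001]
wrist_force: [0.6, 0.1, 0.3]
width: 0.698
grip_force: 0.0
```

Emit:
drive_tool(rows=[[0, 0, 0, 0, 0.04, 0, 0.7], [0, 0, 0, 0, 0.02, 0, 0.7], [0, 0, 0, 0, 0.0, 0, 0.7], [0, 0, 0, 0, 0, 0, 0.7]])

```text
time: 11.92
tool_pos: [0.5822, 0.0371, 0.2389]
tcp_rot: [0.337, 3.123, -0.001]
wrist_force: [-0.7, -0.8, 0.1]
width: 0.704
grip_force: 0.0
```

```bash
python3 c.py
```

```text
scene [(np.int32(174), array([153.74, 298.29]), 1)]
exp [array([140.7, 282.3]), array([150.7, 294.8]), array([153.1, 298.3]), array([155.6, 302.1])]
top [(np.int32(61), array([392.46, 233.  ]), 1)]
exp [array([384.9, 254.6]), array([391.4, 236.2]), array([392.3, 232.6]), array([393., 229.])]
[ 0.5158 -0.2561  0.1246] [np.float64(0.0010866755255372039), np.float64(0.0010866755255371278)] angle 0.6972635981411525 0.09459072397952557
green [(np.int32(33), array([166.48, 308.42]), array([ 0.5198, -0.2397,  0.069 ])), (np.int32(30), array([151.7 , 317.37]), array([ 0.513 , -0.2708,  0.069 ]))]
green [(np.int32(9), array([380.44, 231.33]), array([ 0.5199, -0.2407,  0.069 ]))]
[np.int64(1312)]
```

Emit:
drive_tool(rows=[[0, 0, 6.8, 0, 0, 0, 0.7], [0, 0, 6.8, 0, 0, 0, 0.7], [0, 0, 6.8, 0, 0, 0, 0.7], [0, 0, 6.8, 0, 0, 0, 0.7], [0, 0, 6.8, 0, 0, 0, 0.7], [0, 0, 6.8, 0, 0, 0, 0.7], [0, 0, 6.8, 0, 0, 0, 0.7], [0, 0, 6.8, 0, 0, 0, 0.7]])

```text
time: 12.73
tool_pos: [0.5817, 0.0343, 0.2385]
tcp_rot: [1.742, 2.614, -0.0]
wrist_force: [1.3, 0.3, 0.6]
width: 0.699
grip_force: 0.0
```

Emit:
drive_tool(rows=[[0, 0, 6.8, 0, 0, 0, 0.7], [0, 0, 6.8, 0, 0, 0, 0.7], [0, 0, 6.8, 0, 0, 0, 0.7], [0, 0, 6.8, 0, 0, 0, 0.7], [0, 0, 6.8, 0, 0, 0, 0.7], [0, 0, 6.8, 0, 0, 0, 0.7], [0, 0, 6.8, 0, 0, 0, 0.7], [0, 0, 0, 0, 0, 0, 0.7]])

```text
time: 13.4
tool_pos: [0.5817, 0.0344, 0.2385]
tcp_rot: [2.646, 1.693, -0.0]
wrist_force: [0.2, 0.4, -0.3]
width: 0.695
grip_force: 0.0
```

```bash
python3 - <<'E'
from h import *
np.set_printoptions(precision=4,suppress=True)
P={n:read_camera(n) for n in ('scene','top')}
L,e=tri([ray(P['scene'],(344.3,159)),ray(P['top'],(191.2,201.2))]);print('lamp',L,e)
c=np.array([.535,.1232]);d=L[:2]-c;print('az',np.degrees(np.arctan2(d[1],d[0])),np.linalg.norm(d))
for n in P:
    I=cv2.imread(f'pics/{n}0.png')
    for q,z in [('rimC',.035+.032)]:
        print(n,[proj(P[n],np.array([.535,.1232,zz])).round(1) for zz in (.035,.067,.127)])
# foot bar direction: dark foot pixels in original top image
I=cv2.imread('pics/top0.png').astype(int)
m=(I.max(2)<62);z=np.zeros_like(m);z[190:225,186:222]=1
n,l,s,ce=cv2.connectedComponentsWithStats((m&z).astype('uint8'));i=1+s[1:,4].argmax();pts=np.argwhere(l==i)[:,::-1].astype(np.float32)
w=np.array([atz(P['top'],x,.008)[:2] for x in pts]);v=np.linalg.eigh(np.cov(w.T))[1][:,1];print('foot',s[i],w.mean(0),np.degrees(np.arctan2(*v[::-1])))
print('foot->mean az from c',np.degrees(np.arctan2(*(w.mean(0)-c)[::-1])))
st=status.read_state();print(st['tool_pos'],st['tcp_rot'],st['q'])
E
```

```text
lamp [0.5789 0.2529 0.1495] [np.float64(0.0011323414473744153), np.float64(0.0011323414473742837)]
az 71.2768483441384 0.13690718749181302
scene [array([291. , 214.8]), array([291.4, 205.9]), array([292.3, 188.1])]
top [array([245.1, 222.1]), array([244.6, 221.6]), array([243.5, 220.6])]
foot [190 199  31  22 344] [0.5681 0.2375] 70.15585545328663
foot->mean az from c 73.85258613682876
[0.5818 0.0349 0.2385] [ 2.6403  1.702  -0.0001] [ 0.0173  0.0861  1.7977 -0.0002  1.2576  0.443 ]
```

Emit:
drive_tool(rows=[[0, 0, 0, 0.0153, -0.0198, 0, 0.7], [0, 0, 0, 0.0153, -0.0198, 0, 0.7], [0, 0, 0, 0.0153, -0.0198, 0, 0.7], [0, 0, 0, 0.0153, -0.0197, 0, 0.7], [0, 0, 0, 0, 0, 0.03, 0.7], [0, 0, 0, 0, 0, 0.025, 0.7], [0, 0, 0, 0, 0, 0, 0.7], [0, 0, 0, 0, 0, 0, 0.7]])

```text
time: 14.17
tool_pos: [0.5338, 0.124, 0.182]
tcp_rot: [-2.639, -1.701, 0.006]
wrist_force: [0.8, 0.7, 0.6]
width: 0.703
grip_force: 0.0
```

```bash
python3 - <<'E'
from h import *
st=status.read_state();print(st['tool_pos'],st['tcp_rot'])
p=read_camera('scene');print(proj(p,st['tool_pos']))
cv2.imwrite('pics/d1.png',cv2.resize(np.clip(p['color'][110:250,220:400,::-1]*1.5,0,255).astype('uint8'),None,fx=4,fy=4,interpolation=3))
E
```

```text
[0.53382178 0.12404252 0.18195864] [-2.63939439 -1.70131568  0.00590136]
[292.95611623 169.93223033]
```

View pics/d1.png

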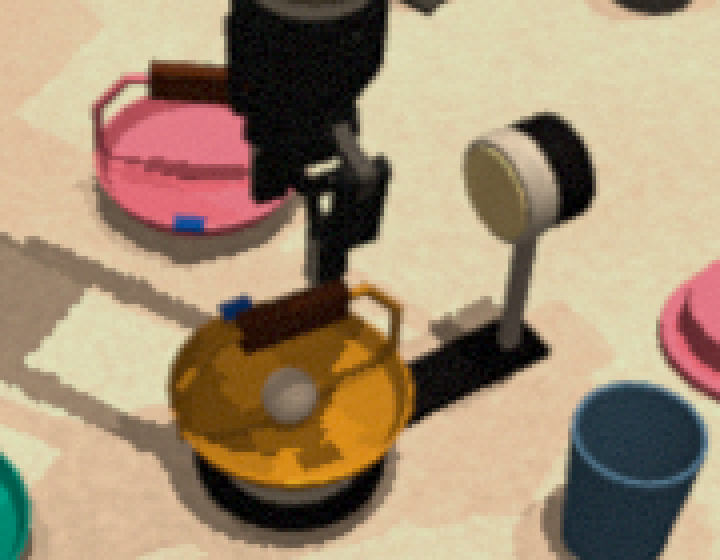

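Emit:
drive_tool(rows=[[0, 0, 0, 0, 0, 0.03, 0.7], [0, 0, 0, 0, 0, 0.02, 0.7], [0, 0, 0, 0, 0, 0.015, 0.7], [0, 0, 0, 0, 0, 0.008, 0.7], [0, 0, 0, 0, 0, 0, 0.5], [0, 0, 0, 0, 0, 0, 0.4], [0, 0, 0, 0, 0, 0, 0.3], [0, 0, 0, 0, 0, 0, 0.26]], force=30)

```text
time: 14.88
tool_pos: [0.5367, 0.1248, 0.1123]
tcp_rot: [2.641, 1.7, 0.005]
wrist_force: [-0.7, -0.7, 0.5]
width: 0.257
grip_force: 0.0
```

Emit:
drive_tool(rows=[[0, 0, 0, 0, 0, 0, 0.23], [0, 0, 0, 0, 0, 0, 0.2], [0, 0, 0, 0, 0, 0, 0.18], [0, 0, 0, 0, 0, 0, 0.16], [0, 0, 0, 0, 0, 0, 0.14], [0, 0, 0, 0, 0, 0, 0.1], [0, 0, 0, 0, 0, 0, 0.05], [0, 0, 0, 0, 0, 0, 0.05]])

```text
time: 15.55
tool_pos: [0.5354, 0.1249, 0.1108]
tcp_rot: [-2.642, -1.7, -0.001]
wrist_force: [-2.2, 2.3, 5.5]
width: 0.158
grip_force: 30.3
```

```bash
cat > d.py <<'E'
from h import *
import sys
np.set_printoptions(precision=4,suppress=True)
st=status.read_state();print({k:st[k] for k in ('tool_pos','tcp_rot','width','grip_force','wrist_force','torque','q')})
o=[]
for n,b in (('scene',(220,90,360,250)),('top',(180,150,320,310))):
    p=read_camera(n);o.append(cv2.resize(np.clip(p['color'][b[1]:b[3],b[0]:b[2],::-1]*1.5,0,255).astype('uint8'),None,fx=2.8,fy=2.8,interpolation=3))
cv2.imwrite('pics/'+sys.argv[1],np.hstack(o))
E
python3 d.py d2.png
```

```text
{'tool_pos': array([0.5354, 0.1249, 0.1108]), 'tcp_rot': array([-2.6416, -1.6999, -0.0007]), 'width': 0.1582301867408993, 'grip_force': 30.25914877653122, 'wrist_force': array([-2.1775,  2.27  ,  5.4828]), 'torque': array([ 0.2456,  0.5142, -0.0039]), 'q': array([0.1837, 0.1357, 1.9923, 0.0005, 1.0134, 0.6106])}
```

View pics/d2.png

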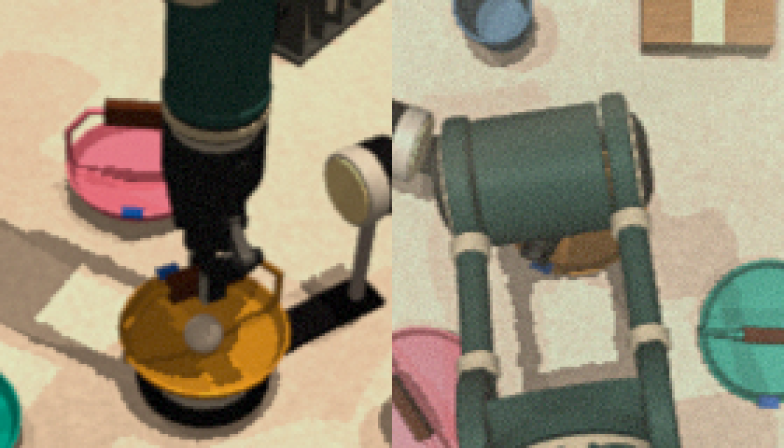

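Emit:
drive_tool(rows=[[0, 0, 0, 0, 0, -0.001, 0.05], [0, 0, 0, 0, 0, -0.002, 0.05], [0, 0, 0, 0, 0, -0.003, 0.05], [0, 0, 0, 0, 0, -0.004, 0.05], [0, 0, 0, 0, 0, -0.004, 0.05], [0, 0, 0, 0, 0, -0.003, 0.05], [0, 0, 0, 0, 0, -0.002, 0.05], [0, 0, 0, 0, 0, -0.001, 0.05]])

```text
time: 16.32
tool_pos: [0.5356, 0.1247, 0.131]
tcp_rot: [2.641, 1.7, 0.001]
wrist_force: [0.2, -0.6, -3.5]
width: 0.156
grip_force: 29.3
```

```bash
python3 d.py d3.png
```

```text
{'tool_pos': array([0.5356, 0.1247, 0.131 ]), 'tcp_rot': array([2.6415, 1.6999, 0.0013]), 'width': 0.15554387767008682, 'grip_force': 29.259286522865295, 'wrist_force': array([ 0.1721, -0.6352, -3.5122]), 'torque': array([-0.0014, -0.0017, -0.0498]), 'q': array([ 0.1835,  0.1135,  1.9759, -0.0001,  1.0513,  0.6106])}
```

View pics/d3.png

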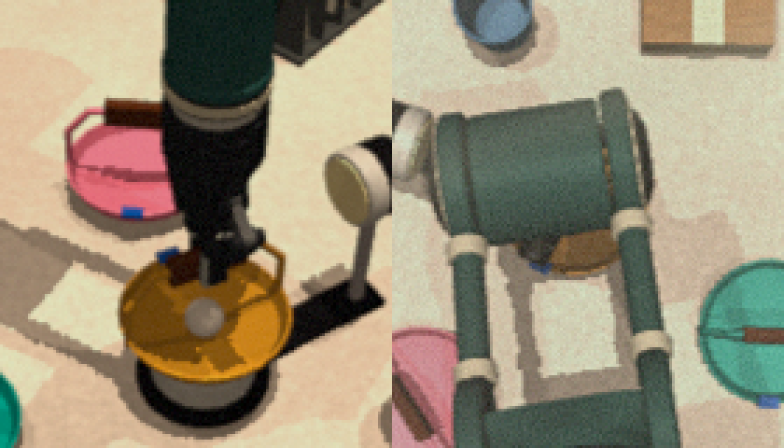

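Emit:
drive_tool(rows=[[0, 0, 0, 0, 0, -0.001, 0.05], [0, 0, 0, 0, 0, -0.003, 0.05], [0, 0, 0, 0, 0, -0.005, 0.05], [0, 0, 0, 0, 0, -0.006, 0.05], [0, 0, 0, 0, 0, -0.007, 0.05], [0, 0, 0, 0, 0, -0.007, 0.05], [0, 0, 0, 0, 0, -0.007, 0.05], [0, 0, 0, 0, 0, -0.007, 0.05]])

```text
time: 17.08
tool_pos: [0.5355, 0.1247, 0.1745]
tcp_rot: [2.642, 1.7, 0.001]
wrist_force: [-0.4, 0.3, -3.7]
width: 0.16
grip_force: 29.3
```

Emit:
drive_tool(rows=[[0, 0, 0, 0, 0, -0.007, 0.05], [0, 0, 0, 0, 0, -0.007, 0.05], [0, 0, 0, 0, 0, -0.006, 0.05], [0, 0, 0, 0, 0, -0.006, 0.05], [0, 0, 0, 0, 0, -0.005, 0.05], [0, 0, 0, 0, 0, -0.003, 0.05], [0, 0, 0, 0, 0, -0.002, 0.05], [0, 0, 0, 0, 0, -0.001, 0.05]])

```text
time: 17.75
tool_pos: [0.5353, 0.1247, 0.2106]
tcp_rot: [2.642, 1.7, 0.0]
wrist_force: [0.5, 0.3, -3.9]
width: 0.158
grip_force: 29.3
```

Emit:
drive_tool(rows=[[0, 0, 0.5, 0, 0, 0, 0.05], [0, 0, 1, 0, 0, 0, 0.05], [0, 0, 1.5, 0, 0, 0, 0.05], [0, 0, 2, 0, 0, 0, 0.05], [0, 0, 2.5, 0, 0, 0, 0.05], [0, 0, 2.5, 0, 0, 0, 0.05], [0, 0, 2.5, 0, 0, 0, 0.05], [0, 0, 2.5, 0, 0, 0, 0.05]])

```text
time: 18.42
tool_pos: [0.5349, 0.1246, 0.2098]
tcp_rot: [-2.843, -1.336, 0.001]
wrist_force: [0.5, -0.5, -3.2]
width: 0.163
grip_force: 29.3
```

Emit:
drive_tool(rows=[[0, 0, 2.5, 0, 0, 0, 0.05], [0, 0, 2.5, 0, 0, 0, 0.05], [0, 0, 2.5, 0, 0, 0, 0.05], [0, 0, 2.5, 0, 0, 0, 0.05], [0, 0, 2.5, 0, 0, 0, 0.05], [0, 0, 2.5, 0, 0, 0, 0.05], [0, 0, 2.5, 0, 0, 0, 0.05], [0, 0, 2.5, 0, 0, 0, 0.05]])

```text
time: 19.08
tool_pos: [0.5349, 0.1246, 0.2098]
tcp_rot: [-3.032, -0.822, 0.002]
wrist_force: [-0.1, 1.1, -4.0]
width: 0.163
grip_force: 29.3
```

Emit:
drive_tool(rows=[[0, 0, 2.5, 0, 0, 0, 0.05], [0, 0, 2.5, 0, 0, 0, 0.05], [0, 0, 2.5, 0, 0, 0, 0.05], [0, 0, 2.5, 0, 0, 0, 0.05], [0, 0, 2.5, 0, 0, 0, 0.05], [0, 0, 2.5, 0, 0, 0, 0.05], [0, 0, 2.5, 0, 0, 0, 0.05], [0, 0, 2.5, 0, 0, 0, 0.05]])

```text
time: 19.75
tool_pos: [0.5349, 0.1246, 0.2098]
tcp_rot: [3.129, 0.283, -0.002]
wrist_force: [0.2, -0.3, -5.0]
width: 0.161
grip_force: 29.3
```

Emit:
drive_tool(rows=[[0, 0, 2.5, 0, 0, 0, 0.05], [0, 0, 2.5, 0, 0, 0, 0.05], [0, 0, 2.5, 0, 0, 0, 0.05], [0, 0, 2.5, 0, 0, 0, 0.05], [0, 0, 2.5, 0, 0, 0, 0.05], [0, 0, 2.5, 0, 0, 0, 0.05], [0, 0, 2.5, 0, 0, 0, 0.05], [0, 0, 1.5, 0, 0, 0, 0.05]])

```text
time: 20.42
tool_pos: [0.5349, 0.1246, 0.2098]
tcp_rot: [3.132, -0.237, -0.001]
wrist_force: [-0.3, 0.2, -3.9]
width: 0.157
grip_force: 29.3
```

Emit:
drive_tool(rows=[[0, 0, 1, 0, 0, 0, 0.05], [0, 0, 0.5, 0, 0, 0, 0.05], [0, 0, 0, 0, 0, 0, 0.05], [0, 0, 0, 0, 0, 0, 0.05], [0, 0, 0, 0, 0, 0, 0.05], [0, 0, 0, 0, 0, 0, 0.05]])

```text
time: 20.92
tool_pos: [0.5353, 0.1247, 0.2104]
tcp_rot: [3.13, -0.273, -0.0]
wrist_force: [-0.1, -1.4, -3.6]
width: 0.158
grip_force: 29.3
```

```bash
python3 d.py d4.png; python3 - <<'E'
from b import *
p=read_camera('scene')
o,l=blobs(p,C['blue'],(240,100,345,230));print(o)
for x in o: print(x[0],atz(p,x[1],.168))
E
```

```text
{'tool_pos': array([0.5353, 0.1247, 0.2104]), 'tcp_rot': array([ 3.1297, -0.2727, -0.    ]), 'width': 0.1580229926110899, 'grip_force': 29.288820326328278, 'wrist_force': array([-0.0618, -1.3751, -3.6366]), 'torque': array([ 0.0039, -0.0278,  0.0126]), 'q': array([ 0.1835,  0.0417,  1.8976, -0.    ,  1.2023,  1.9282])}
[(np.int32(33), array([317.48, 161.58]), 1)]
33 [0.5496 0.1908 0.168 ]
```

View pics/d4.png

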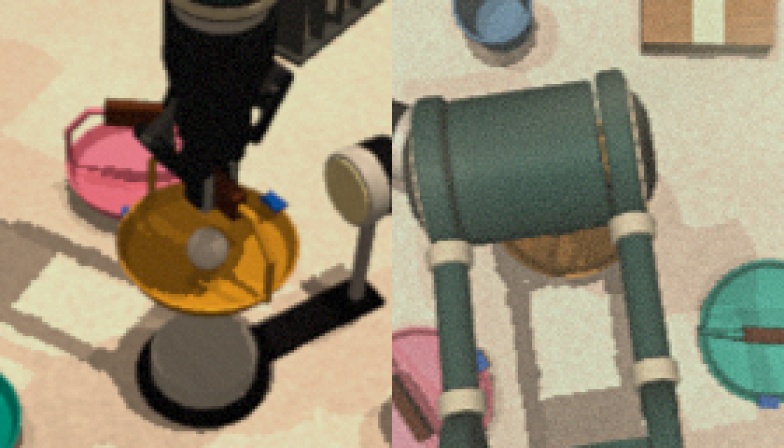

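```bash
python3 - <<'E'
from b import *
p=read_camera('scene');t=read_camera('top')
S=atz(p,(293.2,220.4),.035);print('stand',S)
L,e=tri([ray(p,(344.3,157.5)),ray(t,(191.2,201.2))]);print(L,e)
for c in (S[:2],np.array([.5353,.1247])):
    d=L[:2]-c;print(np.degrees(np.arctan2(d[1],d[0])),np.linalg.norm(d))
for z in (.155,.159,.163): print('ballexp',proj(p,np.array([.5353,.1247,z])))
for r in masks_of(p,'ball_center')[:2]: print(r['score'],np.argwhere(r['mask']).mean(0)[::-1],r['mask'].sum())
c=p['color'].astype(int)
# stand disc: grey region
ys,xs=np.mgrid[:420,:560]
m=((c.max(2)-c.min(2)<28)&(c.max(2)<100)&(c.max(2)>45)&(xs>265)&(xs<320)&(ys>190)&(ys<240)).astype('uint8')
n,l,s,ce=cv2.connectedComponentsWithStats(m);i=1+s[1:,4].argmax();print(s[i],ce[i])
# fit rim: project known dish circle, level vs measured dish mask
for r in masks_of(p,'dish')[:4]: print(r['score'],r['bbox'],np.argwhere(r['mask']).mean(0)[::-1])
a=np.linspace(0,2*np.pi,120);R=np.array([proj(p,np.array([.5353+.071*np.cos(x),.1247+.071*np.sin(x),.167])) for x in a]);print('rim exp',R.min(0),R.max(0))
R=np.array([proj(p,np.array([S[0]+.045*np.cos(x),S[1]+.045*np.sin(x),.035])) for x in a]);print('stand exp',R.min(0),R.max(0))
E
```

```text
stand [0.5496 0.1135 0.035 ]
[0.5786 0.2521 0.1545] [np.float64(0.0012554059200979367), np.float64(0.0012554059200980058)]
78.18716109513633 0.14160783228017187
71.2127501639232 0.13456019006637185
ballexp [293.2536 178.959 ]
ballexp [293.3175 177.6655]
ballexp [293.3818 176.3644]
0.66 [293.45   178.5222] 180
0.44 [293.6126 177.4189] 2256
[ 266  201   46   39 1244] [289.033  218.4887]
0.95 [262.0, 149.6, 327.8, 200.3] [293.1794 177.73  ]
0.81 [164.3, 210.8, 228.6, 267.0] [196.0318 239.4477]
0.73 [242.7, 124.2, 284.2, 167.4] [259.4236 145.5079]
rim exp [260.3119 152.3789] [326.5639 199.8186]
stand exp [273.8903 205.807 ] [312.496  235.7607]
```

Emit:
drive_tool(rows=[[0, 0, 0.5, 0, 0, 0, 0.05], [0, 0, 1, 0, 0, 0, 0.05], [0, 0, 1.5, 0, 0, 0, 0.05], [0, 0, 2, 0, 0, 0, 0.05], [0, 0, 1.5, 0, 0, 0, 0.05], [0, 0, 1, 0, 0, 0, 0.05], [0, 0, 0.5, 0, 0, 0, 0.05], [0, 0, 0.5, 0, 0, 0, 0.05]])

```text
time: 21.93
tool_pos: [0.5352, 0.1247, 0.2104]
tcp_rot: [-3.101, 0.505, -0.0]
wrist_force: [-0.3, 0.2, -3.4]
width: 0.158
grip_force: 29.3
```

Emit:
drive_tool(rows=[[0, 0, 0, 0, 0, 0, 0.05], [0, 0, 0, 0, 0, 0, 0.05], [0, 0, 0, 0, 0, 0, 0.05], [0, 0, 0, 0, 0, 0, 0.05], [0, 0, 0, 0, 0, 0, 0.05], [0, 0, 0, 0, 0, 0, 0.05], [0, 0, 0, 0, 0, 0, 0.05], [0, 0, 0, 0, 0, 0, 0.05]])

```text
time: 22.6
tool_pos: [0.5352, 0.1247, 0.2104]
tcp_rot: [-3.101, 0.504, 0.0]
wrist_force: [0.2, -0.3, -3.0]
width: 0.159
grip_force: 29.3
```

```bash
python3 c.py | grep angle; python3 - <<'E'
from b import *
p=read_camera('scene');t=status.read_state();print(t['tool_pos'],t['tcp_rot'],t['joint_vel'],t['wrist_force'])
o,l=blobs(p,C['blue'],(290,100,345,230));X=atz(p,o[0][1],.168);print(o[0][:2],X,np.degrees(np.arctan2(X[1]-.1247,X[0]-.5353)))
for r in masks_of(p,'ball_center')[:1]: print(r['score'],np.argwhere(r['mask']).mean(0)[::-1],proj(p,np.array([.5353,.1247,.159])))
cv2.imwrite('pics/f.png',cv2.resize(np.clip(p['color'][90:390,100:410,::-1]*1.5,0,255).astype('uint8'),None,fx=1.95,fy=1.95,interpolation=3))
E
```

```text
[ 0.5158 -0.2561  0.1249] [np.float64(0.0010657751993915748), np.float64(0.0010657751993915319)] angle 0.6969320234053435 0.09485137215966441
[0.5352 0.1247 0.2104] [ 3.1009 -0.5042 -0.    ] [-0.0012 -0.0008  0.0005 -0.0001 -0.0003 -0.0002] [ 0.2057  0.4041 -2.9359]
(np.int32(36), array([320.28, 164.17])) [0.5591 0.1883 0.168 ] 69.46142258721495
0.63 [293.6065 177.4194] [293.3175 177.6655]
```

View pics/f.png

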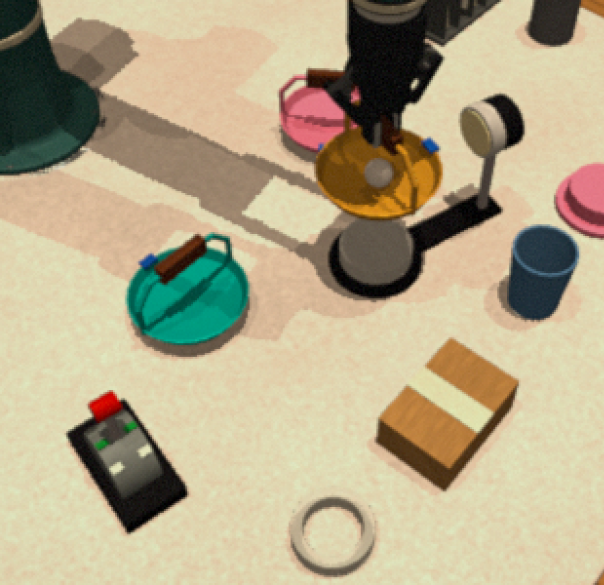

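```bash
python3 -c "
from workcell import workorder
print(workorder.finish_job())"
```

```text
the job is handed in; nothing more can be done
None
```

The job is handed in (no verdict came back): the dimmer lever reads about 0.697 rad (half is 0.7), and the brass dish is held level about 10 cm above its stand, turned 84° clockwise. The blue mark is within about 2° of the lamp, the ball is in the middle, and the parcel, tape and cup were not touched.

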